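# Make the lost play hob complete and hold its knob pressed in

### The arm

A 6-joint arm with a two-finger parallel gripper is mounted at the origin on the work surface. World frame = base frame: x ahead of the robot, y to its left, z up, the work surface at z = 0. Lengths are in mm, angles in rad, forces in N, time in s.
With the tool pointing down it reaches from about 350 to 850 mm from the base axis. Payload 8.1 kg.
Tool frame: the origin (TCP) lies on the centre line of the jaws, within the pads' length; the fingertips stand 17 mm ahead of it and the grasp point (between the pads) lies 2 mm behind it; y points along the fingers, z is the direction in which the jaws open and shut, and the axes are right-handed (so a half turn about y gives the same grasp; the last joint's range is limited). The gripper opens to 93 mm and grips with 3 to 60 N. Pads are 15 mm wide; open, the fingers measure 128 mm over their backs; the gripper's body (75 mm by 188 mm) begins 65 mm behind the grasp point.
Start: joints at [1.066, 0.13, 1.488, -0, 1.523, -0.085], TCP at [244.526, 547.916, 235.635] pointing down, gripper open.
Joint ranges: [-2.96, 2.96], [-0.89, 2.26], [0.02, 2.5], [-1.34, 4.48], [0, 2.73], [-2.66, 2.66]. Speed limits (rad/s): [2.39, 2.39, 2.79, 3.14, 3.14, 3.14].

### API

Orientations are given as [roll, pitch, yaw] about the fixed x, y, z axes, in that order (R = Rz(yaw) Ry(pitch) Rx(roll)).
In Python, from workcell import state, grab_frame, camera_params, close_job gives the robot as it stands.
- The arm moves only by the shell command python3 -m handwheel 'ROWS' [OPENING] [FORCE]. ROWS is JSON, one flat list of numbers, 6 for each row, row after row: the shift along the tool's x, y, z in mm, then the turn, a rotation vector about the tool's x, y, z in degrees. A call has 1 to 20 rows; each row shifts and turns the pose as measured when the row begins, along the tool's axes as they then stand; what a row does not reach is not made up. A row lasts 1/12 s, in which the tool goes at most 41.7 mm and 7.16 degrees, less where a joint would pass 70% of its speed; a pose out of reach is approached as far as the arm can. A call is refused whole if a number of a shift passes 41.7 or a number of a turn 7.16, either way. A call with a gripper value outside its range is refused whole. OPENING is the closure, from 0 (fully open) to 1 (shut), set as the call begins (- or left out, the last holds). The fingers move at their own pace and stop on an object; FORCE is the grip in N (left out, the last holds). Time passes only in rows, so rows that do not move let the fingers close. It gives the time, the measured TCP pose, the force and the opening at its end, in the units of the state.
- state(): the state, without advancing time (a new reading comes with each control period).
- grab_frame(name): name is "scene" or "top"; returns the picture (400x640x3 uint8, blue, green, red); there is no depth.
- camera_params(name): a dict with "fovy" (degrees; the focal length in pixels is half the picture's height over the tangent of half this angle, whatever the lens; pixels are square), "cx", "cy" (the principal point, pixels), "k1" (the pictures are not rectified: a ray, as slopes to the right and down, at radius r is drawn at 1 + k1 r^2 times it, then the intrinsics apply), "R" (3x3) and "t" (3): a world point X has camera coordinates R X + t. Camera axes: x right, y down, z forward; pixel columns grow to the right and rows downward; lengths in mm; the calibration is good to about 2 mm. A picture is of the moment at which its call begins. camera_params takes no time and is no camera call.
- close_job(): hands the job in, once; it reports no verdict.
The state is a dict: "time_s": time; "q": joint angles; "qd": joint speeds; "tau": joint torques, N m; "eef_pos": TCP position; "tcp_rot": TCP orientation; "contact_force": force on the tool from outside, world axes, zero at the start; "ft_torque": the same for the moment, N m; "width": finger opening in mm.
Only numpy, scipy, OpenCV 4.12 (cv2) and the standard library are available. Lean on these libraries where they do the work, as an engineer would, in place of code of your own. Each camera call takes 0.05 s, during which the arm holds its last target. There are 200 camera calls.

### The job

Make the lost play hob complete again: stand the middle pot upright inside the large pot on the hob's dark cooking disc, then the small pot upright inside the middle one. After that pick up the wooden control knob, turn it so that its D-shaped hole matches the flat of the metal shaft on the hob, push it fully home on the shaft and press shaft and knob down to the end of their spring travel. Finish while still gripping the knob and keeping it pressed all the way in; leave the large pot standing on its disc and do not disturb the drum, the hammer or the piggy bank.

Things in the scene. Friction and masses are not known exactly. Their poses are not given: they have to be found in the camera images.
- pot_large_center (a point): Large play pot: plain aluminium, round and straight-sided, open top, no handle; 76 mm outer diameter, 38 mm high, walls and floor 4 mm (68 mm inside diameter), 220 g or so. It already stands, loose, on the hob's dark cooking disc. The point is its centre, half-way up; z is the pot's axis.
- pot_middle_center (a point): Middle play pot: same plain aluminium, 60 mm outer diameter, 58 mm high, walls and floor 4 mm (52 mm inside diameter), about 100 g. It stands upright and open side up on the bench. The point is its centre, half-way up. Inside the large pot it stands out 24 mm above the large pot's rim.
- pot_small_center (a point): Small play pot: same plain aluminium, 44 mm outer diameter, 78 mm high, walls and floor 4 mm, about 70 g. It stands upright and open side up on the bench. The point is its centre, half-way up. Inside the middle pot it stands out 24 mm above the middle pot's rim.
- knob_grip (a point): Wooden knob, 60 g, loose, hole down on the bench: round skirt 48 mm diameter, 21 mm high; on it an upright grip bar 14 mm thick, from 21 to 49 mm above the underside, along the knob's x axis from 24 mm behind the skirt's centre to 38 mm ahead: a nose over the skirt's edge on the +x side only. The point: on the skirt's axis, 35 mm above the underside; x to the nose, z up.
- knob_hole (a point): Centre of the closed end of the knob's D-shaped blind hole, on the skirt's axis, 17 mm above the underside; axes as knob_grip. The hole opens downward, is 17 mm deep and 20.4 mm in diameter, with its flat 5 mm from the centre on the nose's (+x) side.
- knob_nose (a point): The end of the knob's nose, 38 mm from the skirt's axis along the knob's x axis, at the height of the grip point.
- shaft_tip (a point): Centre of the tip of the upright metal D-shaft (18 mm diameter, top 4 mm tapered), near the hob's end away from the pots, 25 mm above a 52 mm wide, 5 mm high dark ring. Flat 4 mm from the centre on the +x side; x points out of the flat, z up. The knob goes on with its nose to the flat's side (knob x along shaft x) until the tip meets the hole's end. The shaft cannot turn.
- shaft (a joint): How far the shaft is pushed down into the hob, in m: 0 as it stands, 0.006 at the end of its travel. A spring resists with about 3 N at the start and 7 N at the end, and pushes it up again when let go. With the knob home and fully pressed the knob's underside is still 2 mm above the ring.
- disc (a point): The centre of the top of the dark steel cooking disc (112 mm diameter, 3 mm thick) on the hob. The hob is a fixed white box 190 mm by 320 mm, 40 mm high; disc and shaft lie about 170 mm apart along its long side.
- drum: Tin toy drum, 104 mm diameter, 71 mm high, to be left alone. Origin: centre of its underside.
- hammer: Wooden toy hammer lying flat, handle 130 mm, head 75 mm wide, to be left alone. Origin: under the head end of the handle; the handle runs along -x.
- piggy: Brown ceramic piggy bank, about 120 mm long and 103 mm high, to be left alone. Origin: under its middle; the snout points along +x.
There are look-alikes about, which are no part of the job. What is shaped like the part that bears pot_large_center but blue or purple is not meant.

How it is judged (in metres and radians):
On the way, in this order (a step that is already met when the one before it is completed fails the run):
1. the middle pot stands inside the large pot, let go (horizontal distance between pot_middle_center and pot_large_center below 0.007 m and z of pot_middle_center in the frame of pot_large_center below 0.0165 m and angle between pot_middle_center's own z axis and vertical below 0.1 rad and contact force between the fingers and pot_middle below 0.1 N), for 0.2 s.
2. the small pot stands inside the middle pot, let go (horizontal distance between pot_small_center and pot_middle_center below 0.007 m and z of pot_small_center in the frame of pot_middle_center below 0.0165 m and angle between pot_small_center's own z axis and vertical below 0.1 rad and contact force between the fingers and pot_small below 0.1 N), for 0.2 s.
3. the knob is home on the D-shaft, nose to the flat, and pressed in (horizontal distance between knob_hole and shaft_tip below 0.003 m and z of knob_hole in the frame of shaft_tip below 0.002 m and x of knob_nose in the frame of shaft_tip above 0.03 m and value of joint shaft above 0.0045 m), for 0.2 s.
At the end, for the whole second after the job is handed in: Fingers on the knob (over 2 N); knob on the shaft: 3 mm of axis, 2 mm of home, nose on the flat's side, shaft in over 4.5 of 6 mm; middle pot in large, small in middle: 7 mm of centre, 2.5 mm of down, tilt under 0.1 rad; large pot upright on the disc, 35 mm of its centre (all of step 3 and angle between the z axis of knob_hole and the z axis of shaft_tip, either way round below 0.1 rad and contact force between the fingers and knob above 2 N and horizontal distance between pot_middle_center and pot_large_center below 0.007 m and z of pot_middle_center in the frame of pot_large_center below 0.0165 m and horizontal distance between pot_small_center and pot_middle_center below 0.007 m and z of pot_small_center in the frame of pot_middle_center below 0.0165 m and angle between each of pot_large_center, pot_middle_center, pot_small_center's own z axis and vertical below 0.1 rad and horizontal distance between pot_large_center and disc below 0.035 m and z of pot_large_center in the frame of disc between 0.016 and 0.022 m); the arm keeps its last pose, push and grip.
It fails at once if the drum is disturbed (over 30 mm) (distance of drum from where it was at the start of the episode above 0.03 m).
It fails at once if the hammer is disturbed (over 30 mm) (distance of hammer from where it was at the start of the episode above 0.03 m).
It fails at once if the piggy bank is disturbed (over 30 mm) (distance of piggy from where it was at the start of the episode above 0.03 m).
It also fails if it takes over 70 s, if anything falls off the work surface, if the arm or the gripper's body presses on something with over 40 N, if the wrist force passes 120 N, or if a joint passes its speed limit or range.

## Working session

There is one attempt and no reset: what is moved stays moved. The work goes in short steps, Python scripts to look and compute and a shell command to move; the robot and the scene stay as the last step left them, time stands still between calls to the robot, and variables do not carry over. Pictures are saved under pics/ and viewed, about 8 in all and at most 12, crops included, and the job is handed in when it is done.

```bash
mkdir -p pics
cat > h.py <<'E'
import numpy as np, cv2
from workcell import state, grab_frame, camera_params, close_job
def ray(cam,u,v):
    p=camera_params(cam); f=200/np.tan(np.radians(p["fovy"])/2)
    d=np.array([(u-p["cx"])/f,(v-p["cy"])/f]); s=d.copy()
    for _ in range(30): s=d/(1+p["k1"]*(s@s))
    R=np.array(p["R"]);t=np.array(p["t"])
    return -R.T@t, R.T@np.array([s[0],s[1],1])
def onz(cam,u,v,z):
    o,d=ray(cam,u,v); return o+d*(z-o[2])/d[2]
def proj(cam,X):
    p=camera_params(cam); f=200/np.tan(np.radians(p["fovy"])/2)
    c=np.array(p["R"])@np.array(X,float)+np.array(p["t"]); s=c[:2]/c[2]; s=s*(1+p["k1"]*(s@s))
    return s*f+[p["cx"],p["cy"]]
E
python3 - <<'E'
from h import *
for n in("scene","top"):
    cv2.imwrite(f"pics/{n}0.png",grab_frame(n)); p=camera_params(n); print(n,p["fovy"],p["k1"],ray(n,320,200))
s=state(); print(s)
E
```

```text
scene 55.27412426732915 -0.08677328385163705 (array([1045.73810976,    6.04063569,  844.1325266 ]), array([-0.52136311, -0.01150054, -0.85328456]))
top 55.78567995826762 0.01272455178264081 (array([ 484.57890316,  -27.80858089, 1073.75939453]), array([ 0.04242912,  0.01462846, -0.99910735]))
{'time_s': 0.1, 'q': array([ 1.06558038e+00,  1.31037295e-01,  1.48917885e+00,  1.13928320e-05,
        1.52303923e+00, -8.54317890e-02]), 'qd': array([-2.79068860e-05, -1.75749496e-03, -2.94440710e-05, -1.39997566e-04,
       -1.23069242e-03, -3.24538658e-04]), 'tau': array([ 5.06503893e-04, -5.61346042e+01, -4.93093014e+01,  7.70293269e-02,
        2.92632950e-02, -4.21622008e-05]), 'eef_pos': array([244.28851559, 547.47026295, 234.71657471]), 'tcp_rot': array([-1.57245201e+00,  1.53214000e-04, -4.19784839e-01]), 'contact_force': array([ 0.45100876,  0.29051126, -0.79419738]), 'ft_torque': array([-0.01254316, -0.00463809,  0.0013779 ]), 'width': 93.17771736950762}
```

View pics/scene0.png

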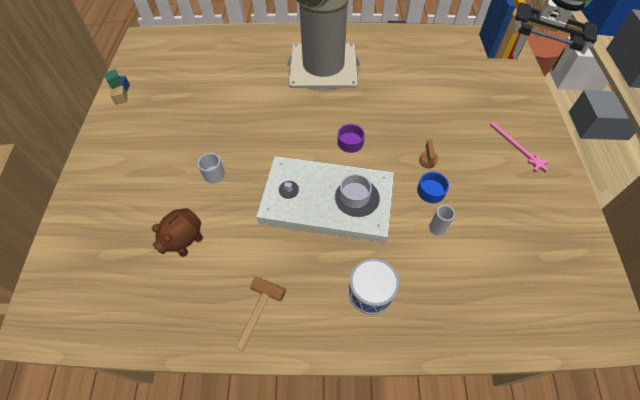

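View pics/top0.png

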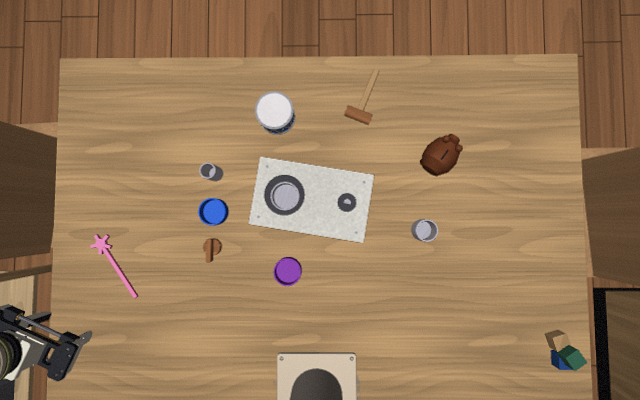

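The scene view shows the hob at (327,200), the large pot at (355,190) on its disc, and the shaft at (288,187). The middle pot is at (211,167), the small pot at (442,219) and the knob at (429,155). The drum, hammer and piggy are at the lower edge.

Things that could be mistaken for my targets:
- **Large pot:** the blue pot (433,187) and the purple pot (351,138) are look-alikes. The aluminium one on the disc is meant.
- **Middle or small pot:** top view (425,230) is wide, so it is the middle one. Top view (208,171) is narrow and tall, so it is the small one.

One close-crop montage to check these.

Run:
```python
from h import *
T=cv2.imread("pics/top0.png");S=cv2.imread("pics/scene0.png")
c=[(T,212,248),(T,208,171),(T,425,230),(T,285,195),(T,347,202),(S,429,155),(S,442,219),(S,211,167),(S,355,190),(S,288,187)]
t=[]
for im,u,v in c:
    k=cv2.resize(im[v-20:v+20,u-20:u+20],(160,160),interpolation=cv2.INTER_NEAREST)
    cv2.putText(k,f"{u-20},{v-20}",(2,10),0,.35,(0,0,255)); t.append(k)
cv2.imwrite("pics/m0.png",np.vstack([np.hstack(t[:5]),np.hstack(t[5:])]))
# rough
for n,u,v,z in[("small rim",208,171,78),("mid rim",425,230,58),("large rim",286,195,81),("shaft",347,202,70),("knob",212,248,21),("disc",285,195,43)]:
    print(n,onz("top",u,v,z).round(1))
for n,u,v,z in[("small rim",445,213,78),("mid rim",210,161,58),("large rim",356,183,81),("shaft",289,184,70),("knob",428,159,21)]:
    print(n,onz("scene",u,v,z).round(1))
```

```text
small rim [605.1 284.2  78. ]
mid rim [ 446.7 -292.5   58. ]
large rim [540.3  76.3  81. ]
shaft [521.6 -84.8  70. ]
knob [397.  287.9  21. ]
disc [542.4  83.   43. ]
small rim [611.9 285.9  78. ]
mid rim [ 447.5 -291.6   58. ]
large rim [531.2  82.   81. ]
shaft [527.2 -80.4  70. ]
knob [411.1 287.4  21. ]
```

View pics/m0.png

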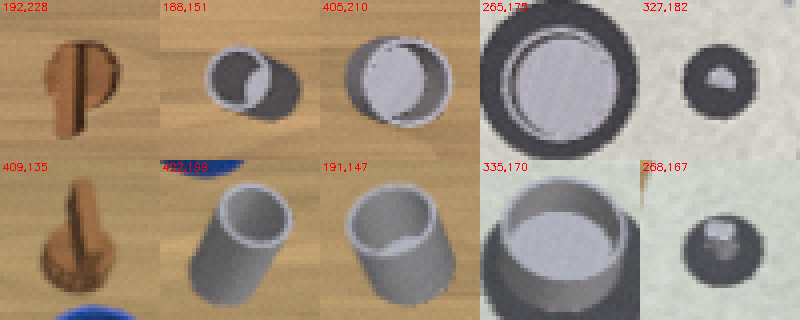

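The crops confirm the choices. In the top view, the knob skirt is at about (212.5,246), nose down in the picture (towards −x). The small rim is at (207.5,170.5), the middle rim at (426.8,230.5) and the large rim at (285,196). The shaft ring is at (347,202) and its flat appears to face about −x. One refinement of the angles, then I move.

Run:
```python
from h import *
T=cv2.imread("pics/top0.png");S=cv2.imread("pics/scene0.png")
for n,u,v,z in[("small",207.5,170.5,78),("mid",426.8,230.5,58),("large",285,196.3,81),("ring",347,202.2,45),("knob skirt",212.3,246.2,19)]:
    print(n,onz("top",u,v,z).round(1))
for n,u,v,z in[("small",422+95/4,199+57/4,78),("mid",191+71/4,147+60/4,58),("large",335+83/4,170+58/4,81),("ring",268+83/4,167+92/4,45)]:
    print("scene",n,onz("scene",u,v,z).round(1))
def up(im,u,v,r,k): return cv2.resize(im[v-r:v+r,u-r:u+r],None,fx=k,fy=k,interpolation=cv2.INTER_CUBIC)
cv2.imwrite("pics/m1.png",np.hstack([up(T,347,202,10,20),up(S,288,185,10,20)]))
# tip: bright area centroid + angle, on plane z=70
for cam,im,u,v in(("top",T,347,202),("scene",S,288,184)):
    g=cv2.cvtColor(im,6)[v-6:v+6,u-6:u+6]; print(cam,u-6,v-6); print(g)
```

```text
small [606.4 285.6  78. ]
mid [ 445.4 -297.3   58. ]
large [536.8  78.9  81. ]
ring [522.  -86.2  45. ]
knob skirt [401.8 287.7  19. ]
scene small [612.5 287.6  78. ]
scene mid [ 450.7 -294.4   58. ]
scene large [535.5  81.2  81. ]
scene ring [528.5 -82.9  45. ]
top 341 196
[[ 68  71  70  71  73  75  73  73  74  70  73  65]
 [ 72  74  75  72  72  70  74  70  73  69  75  69]
 [ 72  69  75  65  73  94 104  87  67  66  72  73]
 [ 72  73  67  89 121 165 176 146  92  67  73  72]
 [ 72  75  73 147 197 184 181 185 159  95  68  71]
 [ 73  70  95 149 183 177 181 176 182 159  70  75]
 [ 71  72 104 151 168 169 172 178 188 168  80  69]
 [ 72  67  76  95 112 142 152 169 173 148  67  73]
 [ 72  71  74  73  67  69  65  77 103  99  68  74]
 [ 72  73  71  72  73  73  66  70  69  74  74  72]
 [ 68  76  72  73  73  74  72  75  71  68  75  69]
 [ 70  69  72  71  71  71  73  70  70  73  71  67]]
scene 282 178
[[205 207 203 206 205 206 209 210 207 203 203 205]
 [202 206 207 208 209 210 209 209 203 200 202 201]
 [204 212 202 204 207 190 174 174 170 186 198 201]
 [205 207 172 140 117 104  92  92  90  94 114 149]
 [175 124 111 147 158 151 140 119 114  92  75  85]
 [106  87 139 177 180 178 176 177 183 139  84  73]
 [ 79  85 150 182 182 181 182 183 189 153  93  78]
 [ 75  83 133 186 189 179 183 184 177 137  87  73]
 [ 80  80 101 136 138 154 188 195 151 106  87  79]
 [ 81  81  98 100 113 124 115 127 130 113  94  77]
 [ 80  86 112 109 104 118 118 124 129 132 115  80]
 [ 83  79  87  88  98 111 124 129 126 121  98  81]]
```

View pics/m1.png

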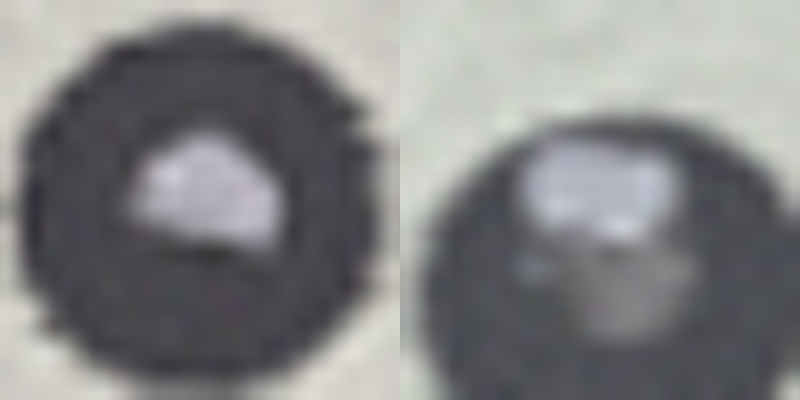

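```bash
python3 -m handwheel '[0,0,0,0,-7,0, 0,0,0,0,-7,0, 0,0,0,0,-7,0, 0,0,0,0,-4,0, 0,0,0,0,0,0]'; python3 -c "
from h import *
s=state();print(s['q'],s['eef_pos'],s['tcp_rot'])"
```

```text
time_s: 0.52
eef_pos: [243.5, 546.1, 231.5]
tcp_rot: [-1.577, 0.004, 0.033]
contact_force: [-0.5, -0.3, -0.3]
width: 93.5
[ 1.06560223e+00  1.33391557e-01  1.49241606e+00 -2.44428392e-05
  1.52292852e+00 -5.38635265e-01] [243.50397384 546.05203591 231.53859674] [-1.5769409   0.00364338  0.03343123]
```

The flat is tilted about 10–13° clockwise from −x (down-right edge in the top crop, (125,215) to (275,250) at 20×), and the scene crop agrees. I'm going above the middle pot at about (448,−296).

```bash
python3 -m handwheel '[25,0,-33,0,1.9,0, 25,0,-33,0,0,0, 25,0,-33,0,0,0, 25,0,-33,0,0,0, 25,0,-33,0,0,0, 25,0,-33,0,0,0, 25,0,-33,0,0,0, 25,0,-33,0,0,0, 0,0,-41,0,0,0, 0,0,-41,0,0,0, 0,0,-41,0,0,0, 0,0,-41,0,0,0, 0,0,-41,0,0,0, 0,0,-41,0,0,0, 0,0,-41,0,0,0, 0,0,-41,0,0,0, 0,0,-41,0,0,0, 0,0,-41,0,0,0, 0,0,-41,0,0,0, 0,0,-41,0,0,0]' 0 20
```

```text
time_s: 2.18
eef_pos: [422.8, -218.9, 230.0]
tcp_rot: [-1.58, 0.008, -0.049]
contact_force: [1.3, 0.5, 0.5]
width: 93.1
```

```bash
python3 -m handwheel '[12,0,-38,0.5,-2.8,-0.4, 13,20,-30,0,0,0, 0,30,-8,0,0,0, 0,30,0,0,0,0, 0,0,0,0,0,0, 0,0,0,0,0,0]'
python3 - <<'E'
from h import *
for n in("scene","top"): cv2.imwrite(f"pics/{n}1.png",grab_frame(n))
T=cv2.imread("pics/top1.png");S=cv2.imread("pics/scene1.png")
print(proj("top",[450,-295,58]),proj("scene",[450,-295,58]))
f=lambda im,u,v:cv2.resize(im[v-35:v+35,u-35:u+35],(400,400),interpolation=2)
cv2.imwrite("pics/m2.png",np.hstack([f(T,425,228),f(S,210,165)]))
E
```

```text
time_s: 2.68
eef_pos: [443.7, -310.3, 148.8]
tcp_rot: [-1.575, -0.002, -0.026]
contact_force: [0.2, -0.4, 0.5]
width: 93.1
[425.90748332 228.75654677] [208.56908098 161.77278301]
```

View pics/m2.png

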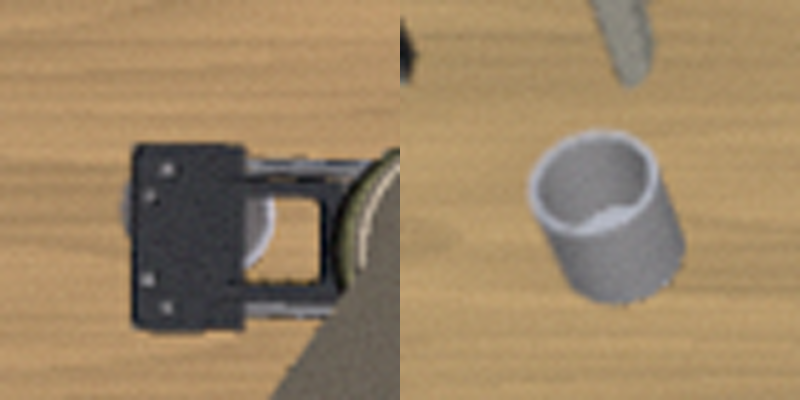

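Crop: the pot's rim in the scene view is at (209.5,162), which agrees with the point (450,−295) within 1 px. Aligning, descending and gripping.

```bash
python3 -m handwheel '[5,0,15,0.2,-1.5,0, 0,0,0,0,0,0, 0,20,0,0,0,0, 0,20,0,0,0,0, 0,0,0,0,0,0]'
```

```text
time_s: 3.2
eef_pos: [455.7, -296.2, 120.9]
tcp_rot: [-1.583, -0.016, 0.004]
contact_force: [-0.3, 1.1, -0.3]
width: 92.8
```

```bash
python3 -m handwheel '[-6,10,1,0.7,0,0.9, 0,0,0,0,0,0, 0,0,0,0,0,0]'
```

```text
time_s: 3.45
eef_pos: [451.3, -296.1, 115.1]
tcp_rot: [-1.574, -0.003, 0.005]
contact_force: [0.9, 0.2, 0.3]
width: 93.1
```

```bash
python3 -m handwheel '[-2,15,1,0.2,0,0, 0,15,0,0,0,0, 0,15,0,0,0,0, 0,10,0,0,0,0, 0,0,0,0,0,0, 0,0,0,0,0,0]'
```

```text
time_s: 3.95
eef_pos: [453.1, -298.9, 66.0]
tcp_rot: [-1.577, -0.011, 0.004]
contact_force: [-0.1, -0.3, 0.2]
width: 93.1
```

```bash
python3 -m handwheel '[-4,7,4,0.3,0,0.6, -1,5,0,0,0,0, 0,0,0,0,0,0]'; python3 -m handwheel '[0,0,0,0,0,0, 0,0,0,0,0,0, 0,0,0,0,0,0, 0,0,0,0,0,0, 0,0,0,0,0,0, 0,0,0,0,0,0]' 1 20
```

```text
time_s: 4.2
eef_pos: [448.9, -295.6, 55.6]
tcp_rot: [-1.573, -0.002, 0.004]
contact_force: [-0.8, 0.5, -0.1]
width: 92.8
time_s: 4.7
eef_pos: [449.7, -296.2, 56.9]
tcp_rot: [-1.575, -0.003, 0.004]
contact_force: [-0.3, -1.0, -1.6]
width: 57.9
```

```bash
python3 -m handwheel '[0,-20,0,0,0,0, 0,-30,0,0,0,0, 0,-30,0,0,0,0, 0,-30,0,0,0,0, 8,-10,20,0,0,0, 8,0,30,0,0,0, 8,0,35,0,0,0, 8,0,35,0,0,0, 8,0,35,0,0,0, 8,0,35,0,0,0, 8,0,35,0,0,0, 8,0,35,0,0,0, 8,0,35,0,0,0, 8,0,30,0,0,0, 8,0,25,0,0,0, 0,0,15,0,0,0, 0,0,0,0,0,0, 0,0,0,0,0,0]'
```

```text
time_s: 6.2
eef_pos: [537.6, 86.8, 181.3]
tcp_rot: [-1.573, -0.004, -0.0]
contact_force: [0.4, -0.3, -1.1]
width: 58.2
```

```bash
cat > look.py <<'E'
import sys
from h import *
tag=sys.argv[1]; a=[int(x) for x in sys.argv[2:]]  # u v u v r : top, scene
for n in("scene","top"): cv2.imwrite(f"pics/{n}{tag}.png",grab_frame(n))
r=a[4]; o=[]
for n,u,v in(("top",a[0],a[1]),("scene",a[2],a[3])):
    o.append(cv2.resize(cv2.imread(f"pics/{n}{tag}.png")[v-r:v+r,u-r:u+r],(400,400),interpolation=cv2.INTER_CUBIC))
cv2.imwrite(f"pics/m{tag}.png",np.hstack(o))
E
python3 look.py 3 285 190 350 165 40; python3 -c "
from h import *
s=state();print(s['eef_pos'])
e=s['eef_pos'];print(proj('scene',[e[0],e[1],e[2]+2]),proj('scene',[537,80,81]),proj('scene',[e[0],e[1],e[2]-56]))"
```

```text
[537.57189739  85.76729048 181.3009659 ]
[361.23559688 159.09433252] [355.26758826 185.00378528] [359.13749144 174.53171543]
```

View pics/m3.png

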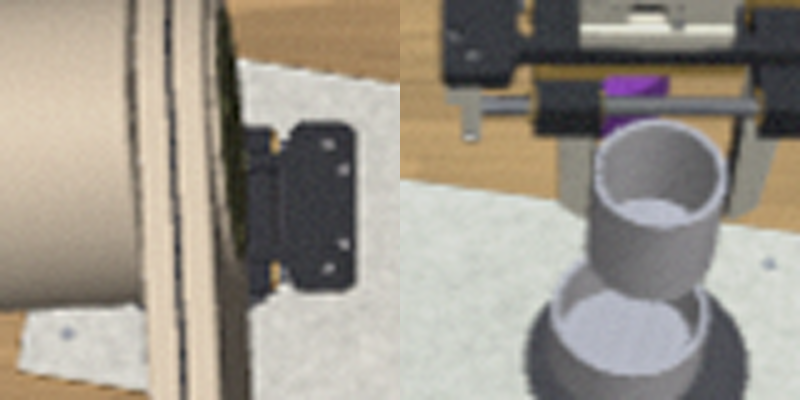

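The scene crop shows the held middle pot's rim at (362,159), as predicted under the TCP within 1 px, and the large pot's rim at (356,184.5). The target TCP is about (536.3,80.3).

```bash
python3 -m handwheel '[-1,10,-5,0,0,0, 0,12,0,0.1,0,0.2, 0,8,0,0,0,0, 0,0,0,0,0,0, 0,0,0,0,0,0]'
```

```text
time_s: 6.72
eef_pos: [535.8, 75.2, 147.1]
tcp_rot: [-1.572, 0.002, -0.008]
contact_force: [0.4, -0.4, -0.9]
width: 58.0
```

```bash
python3 -m handwheel '[0.5,0,6,0,-0.4,0, 0,0,0,0,0,0, 0,0,0,0,0,0]'
```

```text
time_s: 6.97
eef_pos: [536.0, 80.9, 146.5]
tcp_rot: [-1.572, 0.003, -0.002]
contact_force: [0.3, -0.9, -0.8]
width: 58.5
```

```bash
python3 -m handwheel '[0,8,0,0,0,0, 0,8,0,0,0,0, 0,6,0,0,0,0, 0,0,0,0,0,0, 0,0,0,0,0,0]'
```

```text
time_s: 7.38
eef_pos: [542.4, 81.9, 128.5]
tcp_rot: [-1.571, -0.013, -0.001]
contact_force: [0.5, -0.3, -0.4]
width: 58.7
```

```bash
python3 -m handwheel '[-4,1,-1,0,0,0.8, 0,3,0,0,0,0, -1,3,0,0,0,0, 0,0,0,0,0,0, 0,0,0,0,0,0]'
```

```text
time_s: 7.8
eef_pos: [540.9, 81.5, 124.8]
tcp_rot: [-1.57, -0.006, -0.001]
contact_force: [2.0, -0.1, 0.1]
width: 58.4
```

```bash
python3 -m handwheel '[-3,3,0,0,0,0.4, -1,5,0,0,0,0, -1,5,0,0,0,0, 0,0,0,0,0,0, 0,0,0,0,0,0]'
```

```text
time_s: 8.22
eef_pos: [534.9, 81.4, 109.5]
tcp_rot: [-1.57, 0.003, -0.001]
contact_force: [3.5, -0.2, 0.7]
width: 58.7
```

```bash
python3 -m handwheel '[1,4,-0.5,0,0,0, 0,1,0,0,0,0, 0,0,0,0,0,0]'; python3 -m handwheel '[0,0,0,0,0,0, 0,0,0,0,0,0, 0,0,0,0,0,0, 0,0,0,0,0,0]' 0 20;  python3 -m handwheel '[0,-25,0,0,0,0, 0,-30,0,0,0,0, 0,-35,0,0,0,0, 0,-30,15,0,0,0, 0,-30,20,0,0,0, 0,0,0,0,0,0]'
```

```text
time_s: 8.47
eef_pos: [535.4, 81.2, 106.5]
tcp_rot: [-1.569, 0.004, -0.0]
contact_force: [0.9, -0.2, 0.4]
width: 58.2
time_s: 8.8
eef_pos: [533.5, 81.1, 104.8]
tcp_rot: [-1.57, 0.009, -0.0]
contact_force: [-0.0, -0.9, -0.2]
width: 80.6
time_s: 9.3
eef_pos: [530.5, 115.8, 254.7]
tcp_rot: [-1.57, 0.023, -0.003]
contact_force: [0.2, 0.2, 1.7]
width: 92.8
```

```bash
python3 -m handwheel '[10,0,30,0,0,-1.2, 15,0,30,0,0,0, 15,0,30,0,0,0, 15,10,30,0,0,0, 15,20,30,0,0,0, 10,20,15,0,0,0, 0,30,0,0,0,0, 0,20,0,0,0,0, 0,0,0,0,0,0, 0,0,0,0,0,0, 0,0,0,0,0,0]'; python3 look.py 4 285 195 354 180 40;  python3 look.py 5 208 171 445 215 35; python3 -c "
import cv2,numpy as np
a=cv2.imread('pics/m4.png');b=cv2.imread('pics/m5.png');cv2.imwrite('pics/m45.png',cv2.resize(np.vstack([a,b]),(600,600)))"
```

```text
time_s: 10.22
eef_pos: [616.0, 290.4, 152.8]
tcp_rot: [-1.569, -0.005, -0.001]
contact_force: [0.0, 0.7, -0.4]
width: 93.0
```

View pics/m45.png

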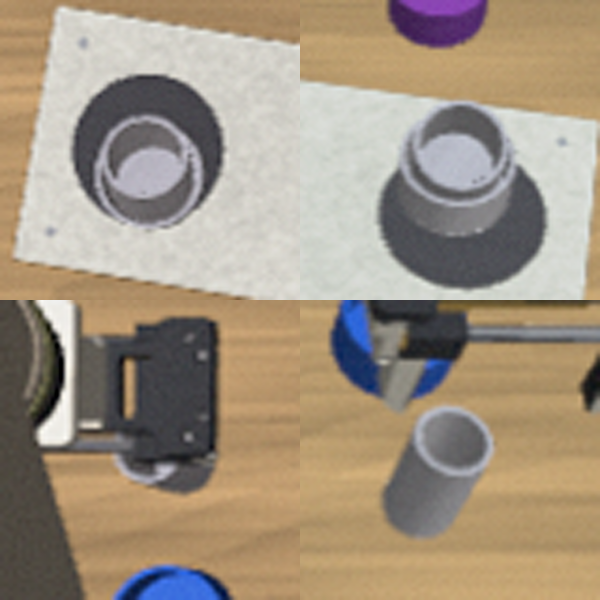

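Run:
```python
from h import *
f=lambda u0,v0,x,y:(u0+x/3.75,v0+y/3.75)
print("disc",onz("top",*f(245,155,148,146),43),onz("scene",*f(314,140,463-300,204),43))
for h in(105,112,120):print("mid",h,onz("top",*f(245,155,148.5,157.5),h),onz("scene",*f(314,140,160.5,139),h))
print("large",onz("top",*f(245,155,149,173),81),onz("scene",*f(314,140,157.5,168),81))
# silhouette widths for finer check
for n,u0,v0 in(("top",285,200),("scene",355,182)):
    print(n,proj(n,[530,81,81]),proj(n,[530,81,105]))
T=cv2.imread("pics/top4.png");S=cv2.imread("pics/scene4.png")
k=lambda im,u,v:cv2.resize(im[v-20:v+20,u-20:u+20],(400,400),interpolation=cv2.INTER_CUBIC)
cv2.imwrite("pics/m6.png",np.hstack([k(T,285,200),k(S,355,180)]))
```

```text
disc [545.32225645  84.47532417  43.        ] [539.63280041  88.03478465  43.        ]
mid 105 [533.77056715  77.3593031  105.        ] [530.54038627  82.17915543 105.        ]
mid 112 [533.41512115  76.5993877  112.        ] [535.41959796  81.45808091 112.        ]
mid 120 [533.00889716  75.73091295 120.        ] [540.99583989  80.63399573 120.        ]
large [524.09300182  79.58704941  81.        ] [536.40561125  81.78232748  81.        ]
top [284.20282527 198.89364573] [283.18165997 198.47061481]
scene [355.56705792 182.58488444] [356.29000921 176.87636144]
```

View pics/m6.png

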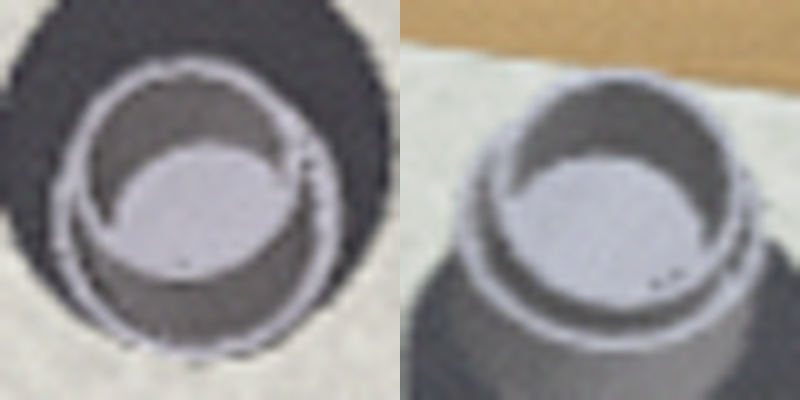

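Crop m6: in the top view the middle rim spans x 75..300, y 58..285, while the large rim's lower edge is at y 352. The gap on the −x side is about 14 mm and the floor is displaced, so the middle pot leans about 15° towards +x and is jammed. I'll mend it by pressing its high −x rim edge down with closed fingertips, at about (507,80).

```bash
python3 -m handwheel '[0,-25,-10,0,0,0, -15,-25,-25,0,0,0, -20,0,-30,0,0,0, -20,0,-35,0,0,0, -20,0,-35,0,0,0, -20,0,-35,0,0,0, -12,0,-30,0,0,0, 0,0,-10,0,0,0, 0,0,0,0,0,0, 0,0,0,0,0,0, 0,0,0,0,0,0]' 1 20
```

```text
time_s: 11.33
eef_pos: [511.6, 73.4, 220.5]
tcp_rot: [-1.564, -0.038, -0.003]
contact_force: [0.9, -0.5, 1.5]
width: 24.2
```

```bash
python3 -m handwheel '[-3,10,6,-0.4,0,2.2, 0,20,0,0,0,0, 0,20,0,0,0,0, 0,10,0,0,0,0, 0,0,0,0,0,0, 0,0,0,0,0,0]'
```

```text
time_s: 11.83
eef_pos: [513.7, 87.2, 161.4]
tcp_rot: [-1.569, -0.004, 0.003]
contact_force: [0.6, -0.0, 0.4]
width: 0.4
```

```bash
python3 -m handwheel '[-6,5,-5,0,0,0.2, 0,6,0,0,0,0, 0,6,0,0,0,0, 0,0,0,0,0,0, 0,0,0,0,0,0]'
```

```text
time_s: 12.25
eef_pos: [508.9, 82.6, 145.8]
tcp_rot: [-1.569, -0.004, 0.005]
contact_force: [-0.2, 0.1, 0.5]
width: 0.4
```

Now press down slowly.

```bash
python3 -m handwheel '[-1,4,-2,0,0,0.2, 0,4,0,0,0,0, 0,4,0,0,0,0, 0,4,0,0,0,0, 0,0,0,0,0,0]'; python3 -m handwheel '[0,3,0,0,0,0, 0,3,0,0,0,0, 0,0,0,0,0,0]'
```

```text
time_s: 12.67
eef_pos: [507.6, 80.5, 134.6]
tcp_rot: [-1.568, 0.0, 0.004]
contact_force: [-2.3, 0.3, 1.9]
width: 0.3
time_s: 12.92
eef_pos: [506.5, 81.0, 133.9]
tcp_rot: [-1.567, 0.003, 0.004]
contact_force: [-0.1, -0.0, -0.5]
width: 0.7
```

```bash
python3 -m handwheel '[0,5,0,0,0,0, 0,5,0,0,0,0]';python3 -m handwheel '[0,5,0,0,0,0, 0,5,0,0,0,0]'; python3 -m handwheel '[0,5,0,0,0,0, 0,5,0,0,0,0]'
```

```text
time_s: 13.08
eef_pos: [507.7, 81.1, 125.3]
tcp_rot: [-1.567, -0.001, 0.004]
contact_force: [0.4, -0.1, -0.4]
width: 0.6
time_s: 13.25
eef_pos: [507.7, 81.1, 113.8]
tcp_rot: [-1.567, -0.001, 0.004]
contact_force: [-0.1, -0.3, 0.3]
width: 0.5
time_s: 13.42
eef_pos: [507.6, 81.0, 101.9]
tcp_rot: [-1.567, -0.001, 0.004]
contact_force: [1.1, 1.2, 0.9]
width: 0.3
```

```bash
python3 -m handwheel '[0,-20,0,0,0,0, 0,-30,0,0,0,0, 0,-30,0,0,0,0, 0,-20,0,0,0,0, 10,0,30,0,0,0, 15,0,35,0,0,0, 15,0,35,0,0,0, 20,0,35,0,0,0, 20,0,35,0,0,0, 10,0,20,0,0,0, 0,0,0,0,0,0, 0,0,0,0,0,0]' 0; python3 look.py 7 285 200 355 180 20
```

```text
time_s: 14.42
eef_pos: [596.8, 278.0, 192.2]
tcp_rot: [-1.569, 0.013, -0.001]
contact_force: [0.7, -0.6, 0.5]
width: 76.0
```

View pics/m7.png

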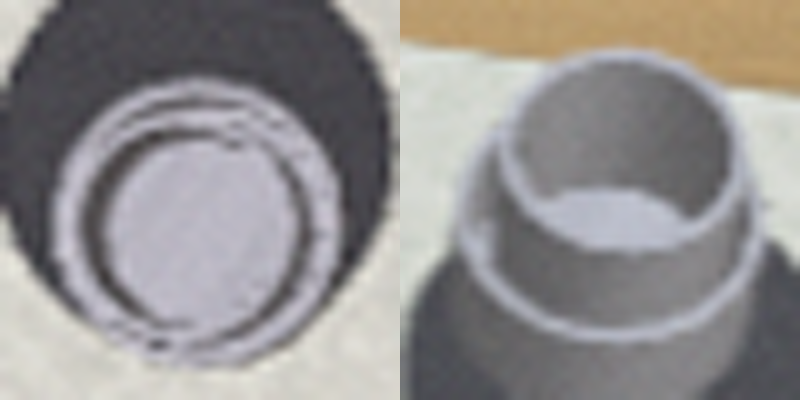

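Now both views show the middle pot upright and nested. In the top view the two rims are concentric at about (284.5,202.4). On to the small pot.

```bash
python3 - <<'E'
from h import *
print("mid",onz("top",284.35,202.5,105),onz("scene",357.3,175.0,105),"large",onz("top",284.75,202.25,81))
print("small",onz("scene",445.8,212.7,78))
E
python3 -m handwheel '[13,10,9,0,0,-0.7, 0,20,0,0,0,0, 0,20,0,0,0,0, 0,10,0,0,0,0, 0,0,0,0,0,0, 0,0,0,0,0,0]'
```

```text
mid [519.62901645  77.96808299 105.        ] [524.59212334  83.61188413 105.        ] large [521.15184096  79.53605647  81.        ]
small [611.07772481 287.92309939  78.        ]
time_s: 15.02
eef_pos: [609.3, 278.5, 132.3]
tcp_rot: [-1.57, -0.001, -0.009]
contact_force: [-0.1, -0.8, 0.1]
width: 93.1
```

```bash
python3 -m handwheel '[1,5,9,0,-0.5,0, 0,8,0,0,0,0, 0,8,0,0,0,0, 0,8,0,0,0,0, 0,8,0,0,0,0, 0,0,0,0,0,0, 0,0,0,0,0,0]'
```

```text
time_s: 15.6
eef_pos: [612.3, 288.2, 95.9]
tcp_rot: [-1.569, -0.006, -0.0]
contact_force: [-0.2, 0.3, 0.5]
width: 93.0
```

```bash
python3 -m handwheel '[-2,8,-1,0,0,0.3, 0,8,0,0,0,0, 0,5,0,0,0,0, 0,0,0,0,0,0, 0,0,0,0,0,0]'
```

```text
time_s: 16.02
eef_pos: [610.1, 287.0, 72.4]
tcp_rot: [-1.569, 0.001, -0.0]
contact_force: [-0.6, -0.6, 0.3]
width: 92.7
```

```bash
python3 -m handwheel '[0,-4,0,0,0,0, 0,0,0,0,0,0]'; python3 -m handwheel '[0,0,0,0,0,0, 0,0,0,0,0,0, 0,0,0,0,0,0, 0,0,0,0,0,0, 0,0,0,0,0,0, 0,0,0,0,0,0, 0,0,0,0,0,0]' 1 20; python3 -m handwheel '[0,-20,0,0,0,0, 0,-30,0,0,0,0, 0,-30,0,0,0,0, 0,-35,0,0,0,0, 0,-30,0,0,0,0, -8,0,-20,0,0,0, -10,0,-30,0,0,0, -12,0,-30,0,0,0, -12,0,-30,0,0,0, -12,0,-30,0,0,0, -12,0,-30,0,0,0, -10,0,-20,0,0,0, 0,0,0,0,0,0, 0,0,0,0,0,0]'
```

```text
time_s: 16.18
eef_pos: [609.9, 286.9, 76.5]
tcp_rot: [-1.569, 0.001, -0.0]
contact_force: [0.1, 0.7, 0.7]
width: 92.8
time_s: 16.77
eef_pos: [611.2, 287.4, 78.8]
tcp_rot: [-1.568, -0.002, -0.0]
contact_force: [0.1, -0.5, 0.4]
width: 51.0
time_s: 17.93
eef_pos: [530.4, 90.2, 229.6]
tcp_rot: [-1.569, -0.003, 0.003]
contact_force: [-0.7, 0.5, 0.7]
width: 0.3
```

The fingers were still closing when I lifted, so I missed the grasp. Checking whether the small pot moved, by picture difference.

```bash
python3 - <<'E'
from h import *
b=cv2.imread("pics/scene0.png"); a=grab_frame("scene"); cv2.imwrite("pics/scene8.png",a)
d=cv2.absdiff(a,b).max(2)[190:245,420:465]; print(d.max(),(d>40).sum())
for n,im in(("0",b),("8",a)):
    c=im[195:245,420:465].astype(int); m=((c.max(2)-c.min(2))<25).astype(np.uint8); M=cv2.moments(m); print(n,M["m00"],420+M["m10"]/M["m00"],195+M["m01"]/M["m00"],cv2.boundingRect(m))
E
python3 -m handwheel '[15,0,30,0,0,0, 15,0,35,0,0,0, 15,0,35,0,0,0, 15,0,35,0,0,0, 15,10,35,0,0,0, 5,20,25,0,0,0, 0,30,0,0,0,0, 0,20,0,0,0,0, 0,0,0,0,0,0, 0,0,0,0,0,0]' 0
```

```text
88 87
0 533.0 441.39212007504693 218.7485928705441 (0, 0, 35, 40)
8 537.0 440.09124767225325 218.97206703910615 (0, 0, 34, 41)
time_s: 18.82
eef_pos: [614.8, 310.1, 145.7]
tcp_rot: [-1.565, -0.007, 0.012]
contact_force: [0.6, 0.1, 1.0]
width: 62.4
```

```bash
python3 -m handwheel '[-5,0,-26,0,0.7,0.4, 0,10,0,0,0,0, 0,8,0,0,0,0, 0,8,0,0,0,0, 0,0,0,0,0,0, 0,0,0,0,0,0]' 0
```

```text
time_s: 19.32
eef_pos: [612.1, 287.0, 123.7]
tcp_rot: [-1.563, -0.005, 0.001]
contact_force: [0.2, -0.1, 0.6]
width: 93.0
```

```bash
python3 -m handwheel '[-2,10,-3,-0.4,0,0.3, 0,10,0,0,0,0, 0,10,0,0,0,0, 0,8,0,0,0,0, 0,0,0,0,0,0, 0,0,0,0,0,0]' 0
```

```text
time_s: 19.82
eef_pos: [610.3, 284.7, 82.3]
tcp_rot: [-1.57, -0.0, 0.002]
contact_force: [0.3, -0.4, 0.7]
width: 92.7
```

```bash
python3 -m handwheel '[0,6,-0.5,0,0,0, 0,0,0,0,0,0]'; python3 -m handwheel '[0,0,0,0,0,0, 0,0,0,0,0,0, 0,0,0,0,0,0, 0,0,0,0,0,0, 0,0,0,0,0,0, 0,0,0,0,0,0, 0,0,0,0,0,0, 0,0,0,0,0,0, 0,0,0,0,0,0, 0,0,0,0,0,0, 0,0,0,0,0,0, 0,0,0,0,0,0]' 1 20
```

```text
time_s: 19.98
eef_pos: [610.0, 284.1, 75.3]
tcp_rot: [-1.57, 0.0, 0.002]
contact_force: [0.3, -0.3, -0.6]
width: 92.7
time_s: 20.98
eef_pos: [611.2, 284.6, 77.4]
tcp_rot: [-1.569, -0.003, 0.002]
contact_force: [0.4, -0.1, 0.3]
width: 43.6
```

```bash
python3 -m handwheel '[0,-15,0,0,0,0, 0,-30,0,0,0,0, 0,-35,0,0,0,0, 0,-35,0,0,0,0, 0,-30,0,0,0,0, -8,0,-20,0,0,0, -10,0,-30,0,0,0, -14,0,-30,0,0,0, -14,0,-30,0,0,0, -14,0,-30,0,0,0, -14,0,-30,0,0,0, -12,0,-25,0,0,0, 0,0,-5,0,0,0, 0,0,0,0,0,0, 0,0,0,0,0,0, 0,0,0,0,0,0]'; python3 look.py 9 285 190 355 165 40; python3 -c "
from h import *
e=state()['eef_pos'];print(e,proj('scene',[e[0],e[1],e[2]+1]),proj('scene',[e[0],e[1],e[2]-77]))"
```

```text
time_s: 22.32
eef_pos: [521.7, 77.8, 245.9]
tcp_rot: [-1.568, -0.016, 0.004]
contact_force: [0.5, -1.1, -0.5]
width: 43.3
[521.76311398  78.15778793 245.59232793] [359.69899766 134.11061485] [356.92376165 157.46819781]
```

View pics/m9.png

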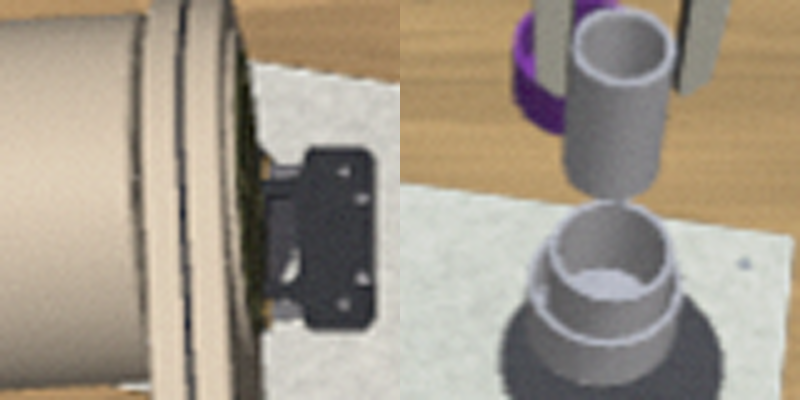

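The held small pot's rim is at (359.9,134.5), as predicted. The middle rim is at (358,175.6). The target TCP is about (524,82).

```bash
python3 -m handwheel '[2,8,4,0,0,0.9, 0,10,0,0,0,0, 0,10,0,0,0,0, 0,6,0,0,0,0, 0,0,0,0,0,0, 0,0,0,0,0,0]'
```

```text
time_s: 22.92
eef_pos: [524.0, 86.1, 207.4]
tcp_rot: [-1.568, 0.003, 0.011]
contact_force: [0.2, -0.0, 0.6]
width: 43.7
```

```bash
python3 -m handwheel '[0,4,-4,-0.2,0.6,-0.2, 0,0,0,0,0,0, 0,0,0,0,0,0]'; python3 -m handwheel '[0,4,0,0,0,0, 0,4,0,0,0,0, 0,4,0,0,0,0, 0,0,0,0,0,0]'
```

```text
time_s: 23.17
eef_pos: [523.8, 81.7, 202.9]
tcp_rot: [-1.572, -0.001, -0.001]
contact_force: [-0.3, 0.6, -1.0]
width: 43.5
time_s: 23.5
eef_pos: [524.5, 81.3, 191.0]
tcp_rot: [-1.572, -0.003, -0.001]
contact_force: [-0.1, -0.1, -0.8]
width: 43.8
```

```bash
python3 -m handwheel '[0,4,0.5,0,0,0.1, 0,4,0,0,0,0, 0,4,0,0,0,0, 0,0,0,0,0,0]'; python3 -m handwheel '[-0.5,4,0.5,0,0,0.1, 0,4,0,0,0,0, 0,4,0,0,0,0, 0,0,0,0,0,0]'
```

```text
time_s: 23.83
eef_pos: [524.5, 81.8, 177.7]
tcp_rot: [-1.572, -0.001, -0.001]
contact_force: [-0.8, 0.4, -0.8]
width: 43.5
time_s: 24.17
eef_pos: [523.8, 82.4, 164.1]
tcp_rot: [-1.572, 0.001, -0.001]
contact_force: [0.7, -0.8, -0.8]
width: 43.7
```

```bash
python3 -m handwheel '[0,4,0,0,0,0, 0,4,0,0,0,0, 0,4,0,0,0,0, 0,4,0,0,0,0, 0,0,0,0,0,0]'; python3 -m handwheel '[0,4,0,0,0,0, 0,4,0,0,0,0, 0,4,0,0,0,0, 0,0,0,0,0,0]'
```

```text
time_s: 24.58
eef_pos: [523.8, 82.4, 146.3]
tcp_rot: [-1.572, 0.001, -0.001]
contact_force: [1.1, -0.2, -1.0]
width: 43.7
time_s: 24.92
eef_pos: [523.7, 82.4, 133.0]
tcp_rot: [-1.572, 0.001, -0.001]
contact_force: [-0.2, -0.2, -0.9]
width: 43.5
```

```bash
python3 -m handwheel '[0,3.5,0,0,0,0, 0,0,0,0,0,0]'; python3 -m handwheel '[0,0,0,0,0,0, 0,0,0,0,0,0, 0,0,0,0,0,0, 0,0,0,0,0,0, 0,0,0,0,0,0]' 0; python3 -m handwheel '[0,-15,0,0,0,0, 0,-25,0,0,0,0, 0,-30,0,0,0,0, 0,-25,0,0,0,0, -8,0,20,0,0,0, -14,0,30,0,0,0, -18,0,30,0,0,0, -18,0,30,0,0,0, -18,0,30,0,0,0, -18,0,30,0,0,0, -12,0,15,0,0,0, 0,0,5,0,0,0, 0,0,0,0,0,0, 0,0,0,0,0,0, 0,0,0,0,0,0]'
```

```text
time_s: 25.08
eef_pos: [523.6, 82.3, 128.9]
tcp_rot: [-1.572, 0.002, -0.001]
contact_force: [-0.5, 0.1, -0.7]
width: 43.9
time_s: 25.5
eef_pos: [524.4, 82.4, 129.9]
tcp_rot: [-1.572, -0.0, -0.001]
contact_force: [0.7, -0.8, -0.8]
width: 72.6
time_s: 26.75
eef_pos: [416.6, 279.2, 233.1]
tcp_rot: [-1.569, -0.007, -0.005]
contact_force: [-0.7, 0.0, -0.6]
width: 92.8
```

```bash
python3 look.py 10 285 198 355 172 20; python3 look.py 11 215 250 429 155 20
python3 - <<'E'
import cv2,numpy as np
cv2.imwrite('pics/m1011.png',cv2.resize(np.vstack([cv2.imread('pics/m10.png'),cv2.imread('pics/m11.png')]),(600,600)))
E
```

```text
(no output)
```

View pics/m1011.png

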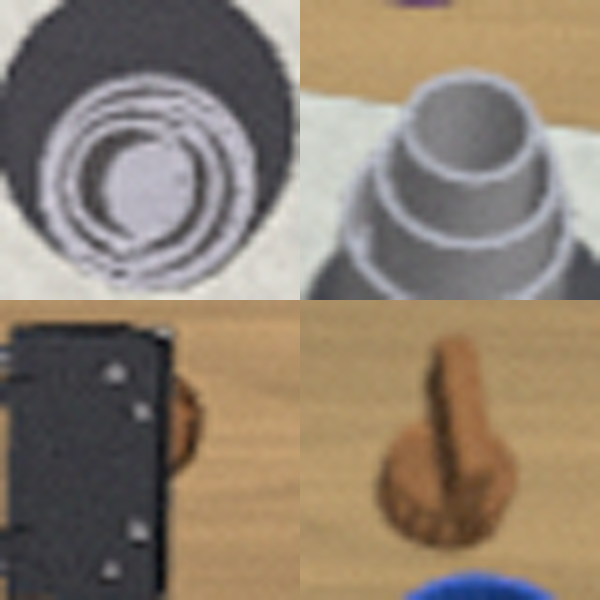

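All three pots are nested: concentric in the top view, stepped rims in the scene view. In the scene crop the knob nose's top end is at about (430.1,139.9) and the bar's rear end at about (431.9,157.7).

Run:
```python
from h import *
def bar(cam,a,b):
    A=onz(cam,*a,49);B=onz(cam,*b,49);d=A-B;L=np.linalg.norm(d);c=B+d/L*24*L/62
    print(cam,"nose",A.round(1),"rear",B.round(1),"L",L.round(1),"yaw",np.degrees(np.arctan2(d[1],d[0])).round(1),"axis",c.round(1))
bar("scene",(430.07,139.93),(431.9,157.7)); bar("top",(208,261.75),(208.75,238.75))
print("skirt scene", onz("scene",409+147/7.5,135+185/7.5,10), onz("scene",409+147/7.5,135+185/7.5,21))
# bar axis numerically: bright (top face) pixel PCA, top0
for n,(u0,v0,u1,v1) in(("top0",(200,252,225,265)),("scene11",(420,136,440,152))):
    im=cv2.imread(f"pics/{n}.png")[v0:v1,u0:u1].astype(int); print(n,(im[:,:,2]-im[:,:,0]).max())
# tip flat angle: subpixel lower edge per column in top0
T=cv2.cvtColor(cv2.imread("pics/top0.png"),6).astype(float)
pts=[]
for u in range(344,350):
    col=T[196:208,u]; i=np.where(col>125)[0].max(); v=196+i+(col[i]-125)/(col[i]-col[i+1]); pts.append(onz("top",u,v,70)[:2])
pts=np.array(pts);p=np.polyfit(pts[:,1],pts[:,0],1);print("flat line dx/dy",p, "normal yaw",180-np.degrees(np.arctan(p[0])),pts.round(1).tolist())
S=cv2.cvtColor(cv2.imread("pics/scene0.png"),6).astype(float);pts=[]
for u in range(285,291):
    col=S[178:188,u]; i=np.where((col[3:]>150))[0].min()+3; v=178+i-(col[i]-150)/(col[i]-col[i-1]); pts.append(onz("scene",u,v,70)[:2])
pts=np.array(pts);p=np.polyfit(pts[:,1],pts[:,0],1);print("scene normal yaw",180-np.degrees(np.arctan(p[0])),pts.round(1).tolist())
# hob long edge
h=cv2.inRange(cv2.imread("pics/top0.png")[140:260,235:390],(170,170,170),(255,255,255));h=cv2.morphologyEx(h,3,np.ones((45,45)))
print(cv2.minAreaRect(max(cv2.findContours(h,0,2)[0],key=cv2.contourArea)))
```

```text
scene nose [367.4 292.9  49. ] rear [428.3 288.9  49. ] L 61.0 yaw 176.2 axis [404.7 290.4  49. ]
top nose [362.6 289.8  49. ] rear [424.3 288.7  49. ] L 61.7 yaw 179.0 axis [400.4 289.1  49. ]
skirt scene [404.91368514 292.50542416  10.        ] [413.36446298 288.7277119   21.        ]
top0 94
scene11 90
flat line dx/dy [2.41787415e-01 5.38739317e+02] normal yaw 166.40747234796885 [[520.4, -76.8], [519.6, -79.5], [518.4, -82.1], [518.2, -84.8], [517.7, -87.4], [517.1, -90.1]]
scene normal yaw 171.1746447821278 [[521.7, -90.5], [520.8, -88.1], [521.3, -85.7], [522.2, -83.2], [522.9, -80.7], [522.9, -78.2]]
((75.31185913085938, 58.716880798339844), (158.47225952148438, 99.57290649414062), 19.692018508911133)
```

```bash
python3 -m handwheel '[-12,15,11,0,2.2,0.4, 0,25,0,0,0,0, 0,30,0,0,0,0, 0,25,0,0,0,0, 0,10,0,0,0,0, 0,0,0,0,0,0, 0,0,0,0,0,0]'
```

```text
time_s: 27.53
eef_pos: [408.9, 287.7, 126.8]
tcp_rot: [-1.567, -0.004, -0.055]
contact_force: [-0.2, -0.8, 0.3]
width: 92.9
```

```bash
python3 -m handwheel '[-5,10,2,-0.2,-0.6,0.2, 0,15,0,0,0,0, 0,15,0,0,0,0, 0,10,0,0,0,0, 0,0,0,0,0,0, 0,0,0,0,0,0]'
```

```text
time_s: 28.03
eef_pos: [408.3, 292.8, 81.6]
tcp_rot: [-1.564, -0.009, -0.043]
contact_force: [0.7, 0.0, 0.2]
width: 92.8
```

```bash
python3 -m handwheel '[-4,6,-3,-0.3,0,0.5, 0,10,0,0,0,0, 0,10,0,0,0,0, 0,8,0,0,0,0, 0,0,0,0,0,0, 0,0,0,0,0,0]'
```

```text
time_s: 28.53
eef_pos: [405.5, 290.9, 47.0]
tcp_rot: [-1.568, -0.003, -0.043]
contact_force: [0.9, -0.2, -0.2]
width: 93.0
```

```bash
python3 -m handwheel '[-1,5,-1,-0.1,0,0.1, 0,1,0,0,0,0, 0,0,0,0,0,0]'; python3 -m handwheel '[0,0,0,0,0,0, 0,0,0,0,0,0, 0,0,0,0,0,0, 0,0,0,0,0,0, 0,0,0,0,0,0, 0,0,0,0,0,0, 0,0,0,0,0,0, 0,0,0,0,0,0, 0,0,0,0,0,0, 0,0,0,0,0,0, 0,0,0,0,0,0, 0,0,0,0,0,0, 0,0,0,0,0,0, 0,0,0,0,0,0, 0,0,0,0,0,0, 0,0,0,0,0,0, 0,0,0,0,0,0, 0,0,0,0,0,0]' 1 40
```

```text
time_s: 28.78
eef_pos: [404.3, 289.8, 40.2]
tcp_rot: [-1.57, -0.001, -0.043]
contact_force: [0.2, 0.2, 1.1]
width: 92.9
time_s: 30.28
eef_pos: [405.3, 290.4, 41.6]
tcp_rot: [-1.569, -0.003, -0.043]
contact_force: [-0.1, -0.1, 0.0]
width: 13.8
```

```bash
python3 -m handwheel '[0,-15,0,0,0,0, 0,-30,0,0,0,0, 0,-35,0,0,0,0, 0,-35,0,0,0,0, 0,-30,-15,0,0,0, 0,0,-30,0,0,0, 0,0,-35,0,0,0, 5,0,-35,0,0,0, 10,0,-35,0,0,0, 10,0,-35,0,0,0, 10,0,-35,0,0,0, 10,0,-35,0,0,0, 15,0,-35,0,0,0, 20,0,-35,0,0,0, 20,0,-35,0,0,0, 20,0,-15,0,0,0, 15,0,0,0,0,0, 0,0,0,0,4.5,0, 0,0,0,0,4.5,0, 0,0,0,0,0,0]'
```

```text
time_s: 31.95
eef_pos: [526.5, -110.9, 193.6]
tcp_rot: [-1.571, -0.006, -0.204]
contact_force: [0.6, -0.2, -0.3]
width: 13.8
```

```bash
python3 -m handwheel '[-6,10,26,0,0,0.3, 0,15,0,0,0,0, 0,15,0,0,0,0, 0,10,0,0,0,0, 0,0,0,0,0,0, 0,0,0,0,0,0]'
```

```text
time_s: 32.45
eef_pos: [525.8, -83.2, 142.2]
tcp_rot: [-1.571, -0.001, -0.192]
contact_force: [-0.6, 0.2, -0.1]
width: 13.4
```

```bash
python3 -m handwheel '[0.3,5,-0.8,0,0.3,0, 0,5,0,0,0,0, 0,5,0,0,0,0, 0,4,0,0,0,0, 0,0,0,0,0,0, 0,0,0,0,0,0]'; python3 -m handwheel '[0,4,0,0,0,0, 0,3,0,0,0,0, 0,0,0,0,0,0]'
```

```text
time_s: 32.95
eef_pos: [527.2, -85.1, 123.9]
tcp_rot: [-1.572, -0.005, -0.196]
contact_force: [-0.6, 0.1, 0.1]
width: 13.5
time_s: 33.2
eef_pos: [527.7, -85.3, 116.8]
tcp_rot: [-1.572, -0.006, -0.196]
contact_force: [0.6, 0.2, -0.2]
width: 13.8
```

```bash
python3 -m handwheel '[-1.9,0,0.8,0,0,0.3, 0,0,0,0,0,0]';  python3 -m handwheel '[0,3,0,0,0,0, 0,3,0,0,0,0, 0,0,0,0,0,0]'; python3 -m handwheel '[0,2,0,0,0,0, 0,2,0,0,0,0]'
```

```text
time_s: 33.37
eef_pos: [525.7, -84.0, 116.6]
tcp_rot: [-1.572, 0.0, -0.197]
contact_force: [-0.2, -0.4, 0.2]
width: 13.8
time_s: 33.62
eef_pos: [526.0, -84.0, 110.5]
tcp_rot: [-1.572, -0.0, -0.196]
contact_force: [0.2, 0.9, -0.6]
width: 13.8
time_s: 33.78
eef_pos: [526.3, -84.1, 106.6]
tcp_rot: [-1.572, -0.001, -0.196]
contact_force: [0.9, -0.5, 0.0]
width: 13.7
```

```bash
python3 -m handwheel '[0,2,0,0,0,0, 0,2,0,0,0,0]'; python3 -m handwheel '[0,2,0,0,0,0, 0,2,0,0,0,0]'; python3 -m handwheel '[0,2,0,0,0,0, 0,2,0,0,0,0]'
```

```text
time_s: 33.95
eef_pos: [526.5, -84.2, 102.3]
tcp_rot: [-1.572, -0.001, -0.196]
contact_force: [0.2, 0.4, 0.2]
width: 13.4
time_s: 34.12
eef_pos: [526.4, -84.2, 97.7]
tcp_rot: [-1.572, -0.001, -0.196]
contact_force: [0.7, 0.2, -0.3]
width: 13.8
time_s: 34.28
eef_pos: [526.5, -84.2, 93.4]
tcp_rot: [-1.572, -0.001, -0.196]
contact_force: [-1.5, 0.9, 2.0]
width: 13.6
```

```bash
python3 -m handwheel '[0,2,0,0,0,0, 0,2,0,0,0,0]'; python3 -m handwheel '[0,2,0,0,0,0, 0,2,0,0,0,0]';  python3 -m handwheel '[0,3,0,0,0,0]'
```

```text
time_s: 34.45
eef_pos: [526.5, -84.3, 89.6]
tcp_rot: [-1.572, -0.001, -0.196]
contact_force: [-2.9, 0.8, 5.7]
width: 13.5
time_s: 34.62
eef_pos: [527.1, -84.4, 88.1]
tcp_rot: [-1.572, -0.002, -0.196]
contact_force: [-14.2, 2.8, 30.1]
width: 14.0
time_s: 34.7
eef_pos: [527.3, -84.4, 88.0]
tcp_rot: [-1.572, -0.002, -0.196]
contact_force: [-16.0, 3.9, 32.8]
width: 13.7
```

Shaft at its end stop: z levels off at 88 and the force jumps past the 7 N spring. Easing to a moderate steady push.

```bash
python3 -m handwheel '[-0.6,1,0,0,0,0]';  python3 -m handwheel '[-0.3,1,0,0,0,0, -0.3,1,0,0,0,0]'
```

```text
time_s: 34.78
eef_pos: [527.2, -84.4, 88.8]
tcp_rot: [-1.572, -0.003, -0.196]
contact_force: [-2.3, 1.0, 5.2]
width: 13.6
time_s: 34.95
eef_pos: [527.2, -84.4, 88.8]
tcp_rot: [-1.572, -0.005, -0.196]
contact_force: [-2.1, 0.8, 6.4]
width: 13.7
```

```bash
python3 -m handwheel '[-0.3,2,0,0,0,0.1, -0.3,2,0,0,0,0]'
python3 - <<'E'
from h import *
for i in range(6): T=grab_frame("scene")
s=state();print(s["time_s"],s["eef_pos"],s["tcp_rot"],s["contact_force"],s["width"])
T2=grab_frame("top");cv2.imwrite("pics/scene12.png",T);cv2.imwrite("pics/top12.png",T2)
k=lambda im,u,v:cv2.resize(im[v-35:v+35,u-50:u+50],(800,560),interpolation=cv2.INTER_CUBIC)
cv2.imwrite("pics/m12.png",k(T,315,175))
E
```

```text
time_s: 35.12
eef_pos: [527.6, -84.5, 88.1]
tcp_rot: [-1.573, -0.005, -0.196]
contact_force: [-11.3, 3.1, 24.7]
width: 13.4
35.4167 [527.54423455 -84.42122817  88.19791809] [-1.57266787 -0.00480814 -0.1955423 ] [-9.12179719  1.87842038 19.37768695] 13.655835971936776
```

View pics/m12.png

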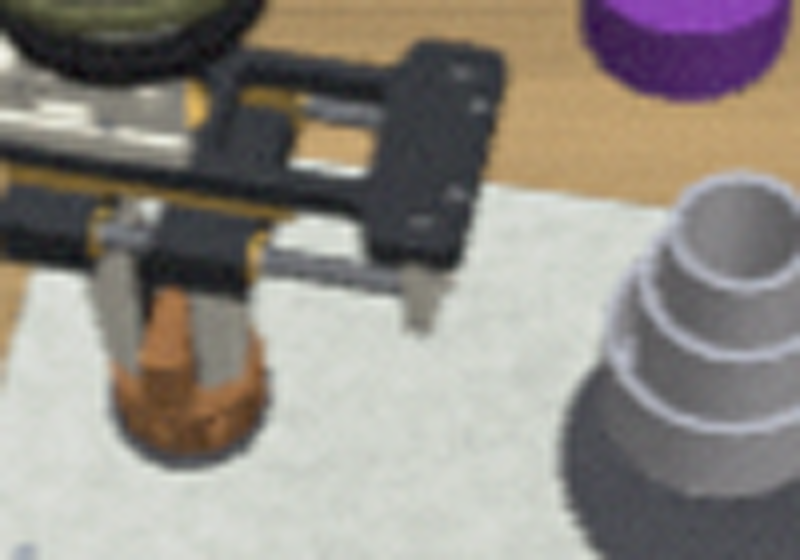

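The knob sits flush over the ring at crop (190,400), gripped and held pressed at about 19 N. The pots are still nested. Handing in.

```bash
python3 -c "
from h import *
close_job();s=state();print(s['time_s'],s['eef_pos'],s['contact_force'],s['width'])"
```

```text
the job is handed in; nothing more can be done
the job is handed in; nothing more can be done
```

I handed the job in at about 35.5 s of robot time. The middle pot is in the large pot and the small pot is in the middle one. The knob is on the D-shaft with its nose to the flat, still gripped and pressed down to the end stop. No verdict was reported.

**Last checks:**
- **Knob:** it slid on with no notable force. The TCP stopped at z = 88.2 mm, against about 88.6 mm expected for fully pressed. It was holding about 19 N downward (spring about 7 N at the end), and the finger width was 13.7 mm on the 14 mm bar.
- **Pots:** the last scene view shows all three upright and nested.
- **Shaft direction:** the two cameras disagreed by about 5° on the flat (166° and 171°). I used the middle and the knob went on freely.

**What went wrong on the way:**
- **Middle pot:** at first it jammed, leaning about 15°, and the large pot shifted about 15 mm on its disc. I freed it with the closed fingertips, and the pictures then showed it upright and nested. The large pot is roughly 20 mm from the disc centre by picture, inside the 35 mm allowed.
- **Small pot:** my first grasp missed because I lifted before the fingers had closed. It moved the pot about 3 mm, and the second grasp held.
- **Sideways force:** about 9 N remained on the pressed knob.

I did not measure the drum, hammer and piggy bank again at the end. The arm did not work near them.

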